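# Check a grind gauge on the comparator stand

### The job

Bring the bevelled aluminium grind-gauge block to the dial-gauge stand and lay it flat on the stand's table in front of the gauge tip, bevelled end first. Then slide it along the table under the gauge head, so that the tip rides up the bevel onto the block, until it sits squarely in the corner, with its end against the end stop and its long side against the side fence. Finish while still holding it pressed gently but definitely against both stops at once for the reading; do not let go, do not ram the stops, keep the block and the robot off the gauge head, and leave the other things on the bench where they are.

Things in the scene. Friction and masses are not known exactly. Their poses are not given: they have to be found in the camera images.
- grind_gauge: grind gauge: flat aluminium bar, 140 long (x) x 44 wide (y) x 16 mm high (z), about 0.26 kg, two dark shallow channels along its top. Origin: centre of its underside, z up; starts flat on the bench. The +x end (nose) has a 30 degree bevel on its upper edge: upright for the lowest 9 mm, then sloping back over 12 mm of length to full height. The -x end (tail) is square.
- gauge_block_corner (a point): lower corner of the grind gauge's nose on its +y side (70, 22, 0 mm in the block's frame); it goes to nest_corner. Axes as the block's.
- stand: dial-gauge stand, fixed: grey base with a ground steel table, top 22 mm above the bench. Origin on the bench under the table, x away from the robot toward the column, y left, z up. Table from x = -96 to 104, y = -59 to 59 mm; 22 mm thick column, 197 mm high, at x = 88, y = 0. Place and yaw vary.
- nest_corner (a point): the corner where the two stops' faces meet, on the table top (35, 24, 22 mm in the stand's frame); axes as the stand's. A seated block lies at x < 0 and y < 0 of it, parallel to it.
- end_stop: end stop: dark steel bar, 12 mm (x) x 36 mm (y) x 12 mm high, screwed to the table. Origin at the table top in the middle of its stop face, which looks to the stand's -x. Rigid. The steel is ground and oiled (friction of the block on table and stops about 0.25); still keep the block light on the table while pressing.
- side_fence: side fence: dark steel bar on the left of the nest, 70 mm (x) x 14 mm (y) x 12 mm high, rigid. Origin at the table top in the middle of its stop face, which looks to the stand's -y. It covers only the 70 mm next to the corner, so the rear half of a seated block is free on both sides for the fingers.
- gauge_head: dial gauge and its arm, fixed; its frame is the stand's. They stand over the table from x = 3 mm to the column, within 37 mm of y = 0. The lowest fixed part (stem) is 36 mm above the table; the 59 mm dial faces -x, its front at x = 3 mm, top 153 mm above the bench. The needle turns as the tip rises.
- gauge_tip (a point): lowest point of the 6 mm ball tip of the gauge's sprung spindle; at (15, 2) mm in the stand's frame, 20 mm short of the end stop and over the middle of a seated block; at rest 11 mm above the table, 5 mm lower than the top of the block.
- gauge_spindle (a joint): rise of the gauge's tip in m: 0 at rest, 0.005 with the block under it, at most 0.012. A spring pushes it down with about 1 N.
- cork: cork, 26 mm wide, 25 mm high, bystander; origin at the centre of its underside
- dropper_1: brown dropper bottle, 33 x 94 mm high, bystander; origin at the centre of its underside
- dropper_3: brown dropper bottle, 39 x 112 mm high, bystander; origin at the centre of its underside
- beaker_50: small glass beaker, 46 x 52 x 60 mm high, bystander; origin at the centre of its underside
- label_tape: roll of tape lying flat, 66 mm wide, 19 mm high, bystander; origin at the centre of its underside
- petri_dish: flat glass dish, 65 mm wide, 17 mm high, bystander; origin at the centre of its underside
- dark_tin_1: dark round tin, 51 mm wide, 48 mm high, bystander; origin at the centre of its underside
- funnel: white funnel standing on its mouth, 58 mm wide, 62 mm high, bystander; origin at the centre of its underside

How it is judged:
On the way:
1. the block lies flat on the stand's table, nose still in front of the gauge tip (tip not raised) (angle between grind_gauge's own z axis and vertical below 0.06 rad and x of gauge_block_corner in the frame of nest_corner between -0.12 and -0.016 m and y of gauge_block_corner in the frame of nest_corner between -0.06 and 0.03 m and z of gauge_block_corner in the frame of nest_corner between -0.004 and 0.005 m and contact force between grind_gauge and stand above 0.2 N and value of joint gauge_spindle below 0.001 m and angle between the x axis of grind_gauge and the x axis of stand, either way round below 0.3 rad), for 0.1 s.
At the end, for the whole second after the job is handed in: For the last second fingers hold the block in the corner: 1 to 25 N on the end stop and 1 to 25 N on the side fence at once, nose corner within 4 mm of the nest corner, square within 0.04 rad, flat on the table within 0.06 rad, at rest, gauge tip raised 4 to 6.5 mm (x of gauge_block_corner in the frame of nest_corner between -0.004 and 0.003 m and y of gauge_block_corner in the frame of nest_corner between -0.004 and 0.003 m and z of gauge_block_corner in the frame of nest_corner between -0.003 and 0.004 m and angle between grind_gauge's own z axis and vertical below 0.06 rad and angle between the x axis of grind_gauge and the x axis of stand, either way round below 0.04 rad and value of joint gauge_spindle between 0.004 and 0.0065 m and contact force between grind_gauge and end_stop between 1 and 25 N and contact force between grind_gauge and side_fence between 1 and 25 N and contact force between the fingers and grind_gauge above 1 N and linear speed of grind_gauge below 0.01 m/s); the arm keeps its last pose, push and grip.
It fails at once if the block rammed against a stop (over 40 N) (contact force between grind_gauge and end_stop above 40 N or contact force between grind_gauge and side_fence above 40 N).
It fails at once if the gauge head touched by the block or the robot (over 4 N) (contact force between any of the arm, the fingers, grind_gauge and gauge_head above 4 N).
It fails at once if another thing on the bench moved more than 3 cm (distance of any of cork, dropper_1, dropper_3, beaker_50, label_tape, dark_tin_1, funnel, petri_dish from where it was at the start of the episode above 0.03 m).
It also fails if it takes over 72 s, if anything falls off the work surface, if the arm or the gripper's body presses on something with over 40 N, if the wrist force passes 120 N, or if a joint passes its speed limit or range.

### The arm

A 6-joint arm with a two-finger parallel gripper is mounted at the origin on a cart in front of the work surface, level with it; the furniture and walls round the work are solid. World frame = base frame: x ahead of the robot, y to its left, z up, the work surface at z = 0. Lengths are in m, angles in rad, forces in N, time in s.
With the tool pointing down it reaches from about 0.35 to 0.8 m from the base axis. Payload 7.3 kg.
Tool frame: the origin (TCP) lies between the finger pads; the fingertips stand 25 mm ahead of it and the grasp point (between the pads) lies 6 mm ahead of it (r.tip_extent is the distance from the TCP to the fingertips, in m); z points along the fingers, y is the direction in which the jaws open and shut (so a half turn about z gives the same grasp; the last joint's range is limited). The gripper opens to 85 mm and grips with 20 to 120 N. Pads are 22 mm wide; open, the fingers measure 114 mm over their backs; the gripper's body (76 mm by 85 mm) begins 54 mm behind the grasp point. The pads swing forward as they close: fully open they stand 13 mm farther back than shut.
Start: joints at [-1.379, 0.342, 1.524, -0, 1.275, -0.146], TCP at [0.174, -0.495, 0.232] pointing down, gripper open.
Joint ranges: [-2.53, 2.53], [-0.77, 2.02], [0.04, 2.7], [-1, 4.14], [0.28, 2.66], [-3.11, 3.11]. Speed limits (rad/s): [2.57, 2.57, 3.14, 3.14, 3.14, 3.14].

### API

Orientations are given as a unit quaternion [x, y, z, w].
In Python, from workcell import r, command_gripper, optics gives the robot as it stands. The module is installed in compiled form; this text tells all that it offers. Calls block until the motion is done:
- r.reach(position, orientation): joint-space move of the TCP to a pose.
- r.move_straight(position, orientation=None, speed=0.15, max_force=None): straight line of the TCP; orientation=None keeps the orientation; speed is the mean speed in m/s. With max_force (N) it stops when the force on the tool has changed by that much, and returns True; else False.
- r.movej(angles): joint-space move.
- command_gripper(opening, force=None): finger opening in m; force is the grip in N (None keeps the last); returns when the fingers have stopped.
- r.hold(seconds).
- r.solve_ik(position, orientation): joint angles nearest the present ones, or None.
- r.read_state(): the state.
- optics.get_image(name): name is "scene" or "top"; returns (picture, depth): 400x640x3 uint8, red, green, blue; 400x640 float32, m along the optical axis (not along the pixel's ray), 0 where there is no reading.
- optics.camera_model(name): a dict with "K" (3x3 intrinsics, pixels), "k1" (the pictures are not rectified: a ray, as slopes to the right and down, at radius r is drawn at 1 + k1 r^2 times it, then the intrinsics apply), "R" (3x3) and "t" (3): a world point X has camera coordinates R X + t. Camera axes: x right, y down, z forward; pixel columns grow to the right and rows downward; lengths in m; the calibration is good to about 2 mm. A picture is of the moment at which its call begins. camera_model takes no time and is no camera call.
A pose or a line that the arm cannot do raises r.PlanningError and nothing moves.
- r.finish_job(): hands the job in, once; it reports no verdict.
The state is a dict: "time_s": time; "joint_positions": joint angles; "dq": joint speeds; "tau": joint torques, N m; "eef_pos": TCP position; "eef_rot": TCP orientation; "contact_force": force on the tool from outside, world axes, zero at the start; "torque": the same for the moment, N m; "grip_width": finger opening in m.
Only numpy, scipy, OpenCV 4.12 (cv2) and the standard library are available. Lean on these libraries where they do the work, as an engineer would, in place of code of your own. Each camera call takes 0.05 s, during which the arm holds its last target. There are 200 camera calls.

## Working session

There is one attempt and no reset: what is moved stays moved. The work goes in short steps, each a Python script; the robot and the scene stay as the last script left them, time stands still between calls to the robot, and variables do not carry over. Pictures are saved under pics/ and viewed, about 8 in all and at most 12, crops included, and the job is handed in when it is done.

```bash
mkdir -p pics; cat > h.py <<'E'
import numpy as np, cv2
from workcell import r, command_gripper, optics
def grab(n):
    im,d=optics.get_image(n); return im,d,optics.camera_model(n)
def rays(cm,uv):
    uv=np.asarray(uv,float).reshape(-1,2);K=cm["K"]
    m=(uv-[K[0][2],K[1][2]])/[K[0][0],K[1][1]]
    p=m.copy()
    for _ in range(20): p=m/(1+cm["k1"]*(p**2).sum(1,keepdims=True))
    return np.c_[p,np.ones(len(p))]
def plane(cm,uv,z):
    R=np.array(cm["R"]);t=np.array(cm["t"]);d=rays(cm,uv)@R;c=-R.T@t
    return c+d*((z-c[2])/d[:,2:3])
def cloud(cm,dep):
    v,u=np.mgrid[0:dep.shape[0],0:dep.shape[1]]
    P=rays(cm,np.c_[u.ravel(),v.ravel()])*dep.reshape(-1,1)
    return ((P-cm["t"])@np.array(cm["R"])).reshape(*dep.shape,3)
E
python3 - <<'E'
from h import *
for n in("scene","top"):
    im,d,cm=grab(n); cv2.imwrite(f"pics/{n}0.png",im[:,:,::-1]); np.savez(f"{n}0.npz",im=im,d=d)
    print(n,np.round(cm["K"],1).tolist(),cm["k1"],np.round(-np.array(cm["R"]).T@cm["t"],3),np.round(cm["R"],2).tolist())
print(r.read_state())
E
```

```text
scene [[518.8, 0.0, 313.8], [0.0, 518.8, 195.3], [0.0, 0.0, 1.0]] -0.0176514358847542 [-0.122  1.27   0.773] [[-0.89, -0.46, -0.0], [-0.21, 0.4, -0.9], [0.41, -0.79, -0.45]]
top [[394.4, 0.0, 315.9], [0.0, 394.4, 192.9], [0.0, 0.0, 1.0]] -0.030294338147104943 [0.251 0.057 1.363] [[-0.16, -0.99, -0.0], [-0.97, 0.15, -0.2], [0.2, -0.03, -0.98]]
{'time_s': 0.1, 'joint_positions': array([-1.37900010e+00,  3.42652707e-01,  1.52490676e+00,  2.93740859e-05,
        1.27543232e+00, -1.45978133e-01]), 'dq': array([ 0.00064551, -0.00291623, -0.0030029 ,  0.0011979 ,  0.00149247,
       -0.00111684]), 'tau': array([ 1.85373079e-03, -4.34447122e+01, -2.46489447e+01, -1.12795969e-04,
        4.64974641e-03,  8.83201046e-08]), 'eef_pos': array([ 0.17394995, -0.49496531,  0.23150079]), 'eef_rot': array([ 9.85772905e-01,  1.68081199e-01, -1.98064542e-06, -6.99704976e-04]), 'contact_force': array([ 0.50801761, -0.30076718,  0.0295659 ]), 'torque': array([-0.00310484,  0.07786997, -0.02178446]), 'grip_width': 0.08546127395687579}
```

View pics/scene0.png

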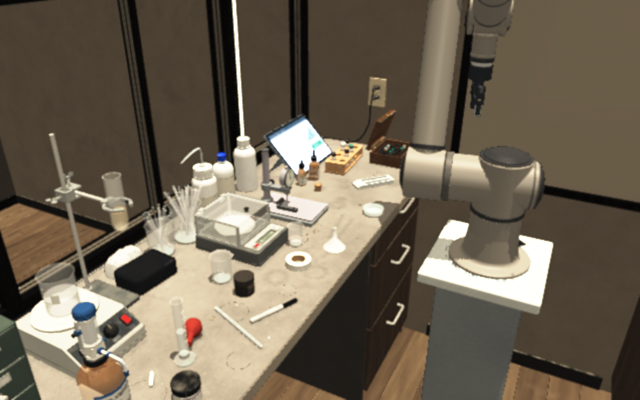

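View pics/top0.png

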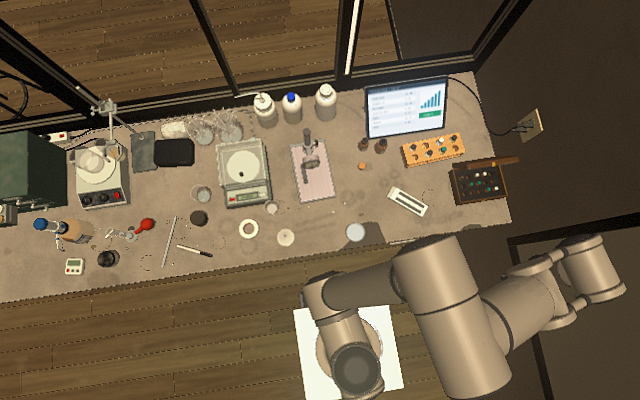

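The scene view shows the block at about (373,182) and the stand at about (290,200). In the top view the block is at (408,201), the stand table at (313,170) and the column at about (308,135). Next I'll enlarge both and get the numbers.

```bash
python3 - <<'E'
from h import *
t=np.load("top0.npz")["im"];s=np.load("scene0.npz")["im"]
def crop(im,u0,u1,v0,v1,f): return cv2.resize(im[v0:v1,u0:u1],None,fx=f,fy=f,interpolation=cv2.INTER_CUBIC)
a=crop(t,280,440,120,220,5); b=crop(s,240,400,140,230,5)
cv2.imwrite("pics/c_top.png",a[:,:,::-1]); cv2.imwrite("pics/c_scene.png",b[:,:,::-1])
z=np.load("top0.npz");cm=optics.camera_model("top");P=cloud(cm,z["d"])
print(plane(cm,[[408,201],[313,170],[308,135]],0.02).round(3))
for uv in [(408,201),(400,215),(300,185),(326,190),(307,135),(345,215)]: print(uv,P[uv[1],uv[0]].round(4), z["im"][uv[1],uv[0]])
print(r.solve_ik([.5,0,.2],[1,0,0,0]))
E
```

```text
[[ 0.446 -0.29   0.02 ]
 [ 0.607  0.017  0.02 ]
 [ 0.738  0.015  0.02 ]]
(408, 201) [ 0.4459 -0.2909  0.0184] [255 255 233]
(400, 215) [ 4.043e-01 -2.580e-01  1.000e-04] [174 148 114]
(300, 185) [0.5601 0.0704 0.0238] [216 186 163]
(326, 190) [ 0.5278 -0.016   0.0254] [225 198 174]
(307, 135) [0.6781 0.0231 0.187 ] [88 80 67]
(345, 215) [ 0.4341 -0.068   0.0042] [175 150 114]
[-1.53400927e-01  3.25937632e-01  1.64213554e+00 -4.44089210e-16
  1.17351948e+00  1.41739540e+00]
```

View pics/c_top.png

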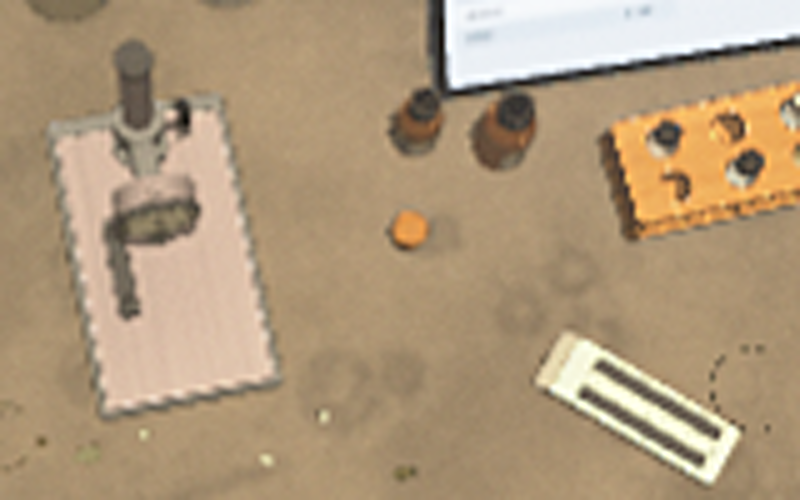

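View pics/c_scene.png

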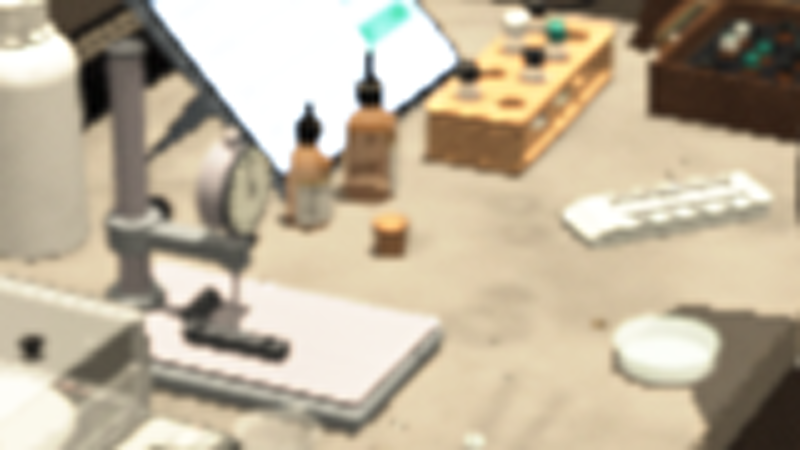

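The top crop shows the block's bevelled nose at crop (560,360), which is pixel (392,192), pointing towards the stand. The table is the pink rectangle, and the fence and end stop are the dark bars at crop (122,270). The next script measures both.

```bash
cat > meas.py <<'E'
from h import *
def biggest(m,near):
    n,l,s,c=cv2.connectedComponentsWithStats(m.astype(np.uint8))
    k=1+np.argmax(s[1:,4]-1e3*0); return l==k
def rect(m,cm,z):
    cs,_=cv2.findContours(cv2.resize(m.astype(np.uint8),None,fx=1,fy=1),cv2.RETR_EXTERNAL,cv2.CHAIN_APPROX_NONE)
    c=max(cs,key=cv2.contourArea).reshape(-1,2).astype(float)
    W=plane(cm,c,z)[:,:2]
    return cv2.minAreaRect((W*1000).astype(np.float32)),W
if __name__=="__main__":
    for n in("top","scene"):
        z=np.load(n+"0.npz");cm=optics.camera_model(n);im=z["im"].astype(int);P=cloud(cm,z["d"])
        X,Y,Z=P[...,0],P[...,1],P[...,2]
        bl=(Z>.006)&(Z<.024)&(X>.36)&(X<.53)&(Y>-.38)&(Y<-.2)&(z["d"]>0)
        bl=biggest(bl,0); print(n,"block",bl.sum(),rect(bl,cm,.016)[0],"z",np.median(Z[bl]))
        q=P[bl]; 
        tb=(Z>.012)&(Z<.032)&(X>.45)&(X<.8)&(Y>-.1)&(Y<.14)&(z["d"]>0)
        tb=biggest(tb,0); print(n,"table",tb.sum(),rect(tb,cm,.022)[0],"z",np.median(Z[tb]))
        # colour-based
        cb=(im.min(2)>190)&(X>.36)&(X<.53)&(Y>-.38)&(Y<-.2)
        cb=cv2.morphologyEx(cb.astype(np.uint8),cv2.MORPH_CLOSE,np.ones((5,5)))>0
        print(n,"block col",rect(biggest(cb,0),cm,.016)[0])
        ct=(im[...,2]>135)&(im[...,0]-im[...,2]<75)&(X>.45)&(X<.8)&(Y>-.1)&(Y<.14)&(Z<.04)
        print(n,"table col",rect(biggest(ct,0),cm,.022)[0])
        dk=(im.max(2)<110)&(X>.5)&(X<.76)&(Y>-.05)&(Y<.1)&(Z>.02)&(Z<.05)
        print(n,"dark",dk.sum(),rect(biggest(dk,0),cm,.034)[0])
        rod=(Z>.17)&(Z<.21)&(X>.6)&(X<.8)&(abs(Y)<.12); print("rod top",np.median(P[rod],0) if rod.any() else 0)
E
python3 meas.py
```

```text
top block 522 ((447.9549255371094, -287.4547119140625), (140.28753662109375, 46.271873474121094), 49.506866455078125) z 0.014873203004121278
top table 1751 ((608.50732421875, 22.11962127685547), (218.2893829345703, 128.66827392578125), 2.2716176509857178) z 0.020614562339934625
top block col ((444.38067626953125, -293.3106994628906), (127.48190307617188, 43.017940521240234), 49.46623229980469)
top table col ((609.6289672851562, 20.291240692138672), (213.99923706054688, 120.91218566894531), 2.1761362552642822)
top dark 48 ((620.0570068359375, 51.46788787841797), (17.71759796142578, 8.882686614990234), 46.41532516479492)
rod top [0.68550507 0.02469058 0.19513761]
scene block 304 ((449.4169616699219, -272.6009521484375), (150.80783081054688, 62.84975814819336), 50.144569396972656) z 0.014193156002398899
scene table 1120 ((607.4226684570312, 38.803184509277344), (224.3681182861328, 142.99765014648438), 2.43595290184021) z 0.02098934498160432
scene block col ((456.5247802734375, -284.2088623046875), (151.5872802734375, 60.14642333984375), 53.80573654174805)
scene table col ((574.4583740234375, 55.887840270996094), (285.1066589355469, 239.21896362304688), 0.2595241367816925)
scene dark 111 ((612.4492797851562, 56.615177154541016), (42.67546844482422, 100.53585815429688), 59.54769515991211)
rod top [0.68852226 0.03452156 0.18777024]
```

```bash
cat >> h.py <<'E'
def proj(cm,X):
    p=np.asarray(X)@np.array(cm["R"]).T+cm["t"]; s=p[...,:2]/p[...,2:]
    s=s*(1+cm["k1"]*(s**2).sum(-1,keepdims=True)); K=np.array(cm["K"])
    return (s*[K[0,0],K[1,1]]+[K[0,2],K[1,2]]).astype(np.float32)
def rectify(n,im,o,yaw,xs,ys,z):
    x,y=np.meshgrid(xs,ys,indexing="ij");c,s=np.cos(yaw),np.sin(yaw)
    uv=proj(optics.camera_model(n),np.stack([o[0]+c*x-s*y,o[1]+s*x+c*y,0*x+z],-1))
    return cv2.remap(im,uv[...,0].copy(),uv[...,1].copy(),cv2.INTER_LINEAR)
E
python3 - <<'E'
from h import *
yaw=np.radians(2.2);o=[.605,.020]
T=[]
for n in("top","scene"):
    im=np.load(n+"0.npz")["im"]
    xs=np.arange(-.13,.13,.0007);ys=np.arange(-.08,.08,.0007)
    A=rectify(n,im,o,yaw,xs,ys,.022)
    T.append(cv2.resize(A[::-1,::-1],None,fx=1.5,fy=1.5))
    print(n,"front prof",A[(xs<-.075)&(xs>-.12)][:,30:190].mean((1,2)).round(0)[::2].astype(int),"xs from -.12 step .0014")
    k=(xs>-.085)&(xs<-.05)
    B=A[k].mean((0,2)); print("side-",B[ys<-.045][::2].astype(int),"side+",B[ys>.045][::2].astype(int))
cv2.imwrite("pics/rect.png",np.hstack(T)[:,:,::-1]); print(T[0].shape)
E
```

```text
top front prof [148 147 147 148 148 146 139 130 122 113 110 122 143 161 177 193 202 202
 199 198 197 197 197 196 196 195 195 195 195 195 195 195] xs from -.12 step .0014
side- [143 144 145 145 145 144 145 145 143 140 137 134 133 138 152 168 181 193
 201 203 201 200 199 198 198] side+ [190 190 190 190 191 192 194 193 188 182 170 150 136 129 123 119 123 129
 132 133 133 132 133 133 133]
scene front prof [199 193 183 169 155 142 135 135 141 151 160 166 170 174 182 195 210 224
 234 239 241 241 241 240 240 240 240 240 240 239 239 239] xs from -.12 step .0014
side- [204 204 204 204 204 203 203 203 203 203 203 204 206 208 211 214 218 222
 226 230 233 236 238 239 240] side+ [239 239 239 239 239 239 238 237 235 232 227 218 207 192 177 164 155 151
 151 155 161 168 172 172 168]
(558, 344, 3)
```

View pics/rect.png

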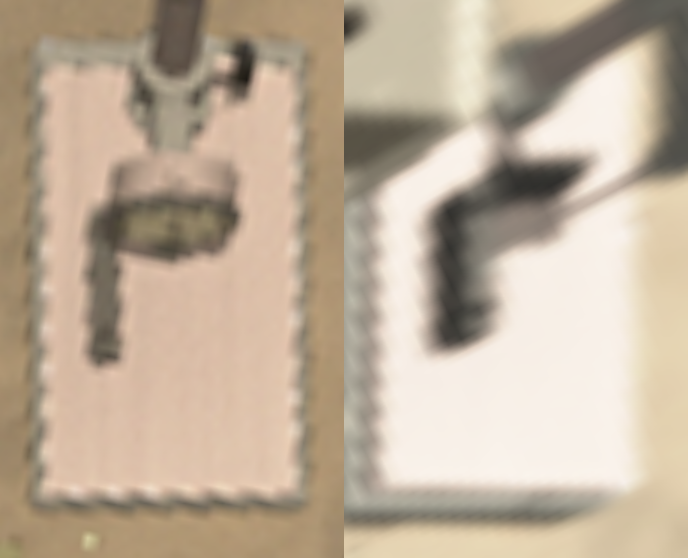

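The table edges put the stand origin at about (0.602, 0.022) with a yaw of 2.2°. The two views differ by 3–4 mm, and contact with the stops will resolve that. The block centre is (0.448, -0.288) with a yaw of 49.5°. Now the grasp.

```bash
cat >> h.py <<'E'
from scipy.spatial.transform import Rotation as Ro
def quat(yaw):
    c,s=np.cos(yaw),np.sin(yaw)
    return Ro.from_matrix(np.array([[c,s,0],[s,-c,0],[0,0,-1]])).as_quat()
SY=np.radians(2.2); SO=np.array([.602,.022]); BY=np.radians(49.5); BC=np.array([.448,-.288]); G=-.035
def ax(y): return np.array([[np.cos(y),-np.sin(y)],[np.sin(y),np.cos(y)]])
def seat(nx,ny,z,g=G):  # TCP for nose corner at (nx,ny) in nest frame
    return np.r_[SO+ax(SY)@np.array([.035+nx-.070+g,.024+ny-.022]),z]
def F(): 
    a=np.mean([(r.hold(.03),r.read_state()["contact_force"])[1] for _ in range(4)],0)
    return np.r_[ax(SY).T@a[:2],a[2]].round(2)
E
python3 - <<'E'
from h import *
g=BC+ax(BY)@np.array([G,0]); q=quat(BY)
print("tip",r.tip_extent, r.solve_ik(np.r_[g,.03],q), r.solve_ik(seat(-.075,-.01,.15),quat(SY)),r.solve_ik(seat(0,0,.05),quat(SY)))
command_gripper(.07,60)
r.reach(np.r_[g,.15],q); print("tip",r.tip_extent,F())
hit=r.move_straight(np.r_[g,.028],speed=.08,max_force=8)
print(hit,r.read_state()["eef_pos"],F())
command_gripper(.03,60); s=r.read_state(); print(s["grip_width"],s["eef_pos"],s["time_s"],F())
im,d,cm=grab("top"); cv2.imwrite("pics/g.png",cv2.resize(im[140:240,340:460],None,fx=5,fy=5)[:,:,::-1])
E
```

```text
tip 0.025 [-7.81872594e-01  5.97302063e-01  1.74816623e+00 -4.44089210e-16
  7.96124360e-01 -7.50142465e-02] [-1.49334902e-01  3.11209723e-01  1.82312280e+00 -4.44089210e-16
  1.00726013e+00  1.38306418e+00] [-1.03958372e-01  5.70344036e-01  1.72444548e+00 -4.44089210e-16
  8.46803143e-01  1.42844071e+00]
tip 0.025 [-0.1  -0.23  0.25]
False [ 0.42551246 -0.31484925  0.02846362] [ 0.07  0.08 -0.18]
0.0298520700969315 [ 0.42525237 -0.31459531  0.02797864] 4.0333 [0.11 0.3  0.21]
```

View pics/g.png

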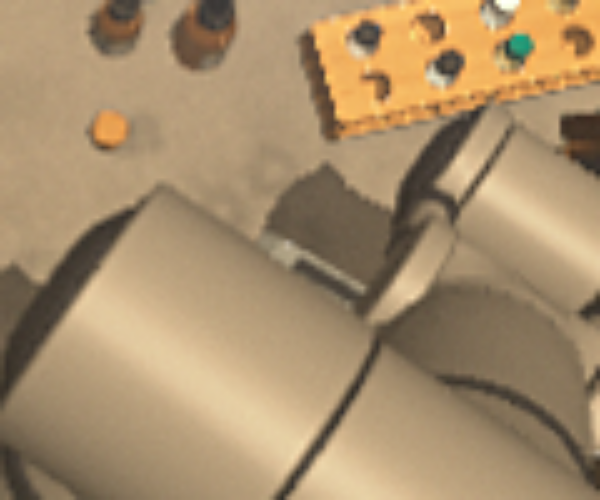

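The fingers closed to the commanded 30 mm, so they missed the block. Its nose is still visible at crop (275,240), roughly where it was. Since the pads swing back when open, they probably closed over the top. I'll lift and look.

```bash
python3 - <<'E'
from h import *
a,da,_=grab("scene")
p=r.read_state()["eef_pos"]
r.move_straight([p[0],p[1],.13],speed=.15)
print(F(),r.read_state()["grip_width"])
b,db,cm=grab("scene")
crop=lambda im:cv2.resize(im[110:230,310:430],None,fx=3.3,fy=4)
cv2.imwrite("pics/g2.png",np.hstack([crop(a),crop(b)])[:,:,::-1])
P=cloud(cm,db);m=(P[...,2]>.008)&(P[...,2]<.024)&(P[...,0]>.36)&(P[...,0]<.53)&(P[...,1]>-.38)&(P[...,1]<-.2)
print(m.sum(),np.median(P[m],0))
E
```

```text
[-0.02  0.1  -0.03] 0.02994917738001479
276 [ 0.45119644 -0.27905562  0.01439763]
```

View pics/g2.png

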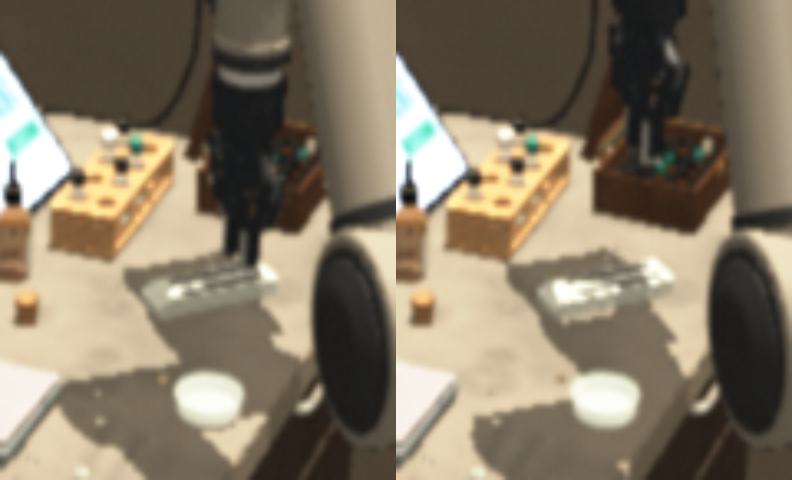

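```bash
python3 - <<'E'
from h import *
for w in(.03,.044,.07):
    command_gripper(w); p=r.read_state()["eef_pos"]
    b,d,cm=grab("scene");P=cloud(cm,d)
    m=(d>0)&(np.hypot(P[...,0]-p[0],P[...,1]-p[1])<.08)&(P[...,2]>.075)&(P[...,2]<.25)
    q=P[m]; lo=np.percentile(q[:,2],2); k=q[q[:,2]<lo+.012]
    L=(k[:,:2]-p[:2])@ax(BY)
    print(w,r.read_state()["grip_width"],p.round(4),m.sum(),"zmin",np.sort(q[:,2])[[0,3,8]].round(4),"local tip pts",L.min(0).round(3),L.max(0).round(3),np.median(L,0).round(3))
E
```

```text
0.03 0.029909764061026255 [ 0.4252 -0.3145  0.1296] 589 zmin [0.1274 0.1304 0.1322] local tip pts [-0.006 -0.024] [0.018 0.031] [0.009 0.016]
0.044 0.04424192536216337 [ 0.4253 -0.3146  0.13  ] 620 zmin [0.1303 0.1311 0.1335] local tip pts [-0.007 -0.031] [0.018 0.04 ] [0.007 0.02 ]
0.07 0.06986177631474247 [ 0.4253 -0.3146  0.13  ] 626 zmin [0.1361 0.1368 0.1397] local tip pts [-0.006 -0.046] [0.02  0.051] [0.007 0.036]
```

```bash
python3 - <<'E'
from h import *
p=r.read_state()["eef_pos"];command_gripper(.044)
cm=optics.camera_model("scene"); b,d,_=grab("scene")
for z in(.105,.118,.13,.15):
  for s in(-1,1): print(z,s,proj(cm,np.r_[p[:2]+ax(BY)@np.array([0,s*.025]),z]).round(1))
u=proj(cm,np.r_[p[:2],.12]).round().astype(int);print(u)
c=b[u[1]-45:u[1]+30,u[0]-50:u[0]+50]
c=cv2.resize(c,None,fx=8,fy=8,interpolation=cv2.INTER_NEAREST)
for z in(.105,.13):
  for s in(-1,1):
    v=(proj(cm,np.r_[p[:2]+ax(BY)@np.array([0,s*.025]),z])-(u-[50,45]))*8+4; cv2.circle(c,(int(v[0]),int(v[1])),5,(255,0,0) if z<.11 else (0,255,0),2)
cv2.imwrite("pics/g3.png",np.clip(c.astype(int)*1.6,0,255).astype(np.uint8)[:,:,::-1])
E
```

```text
0.105 -1 [381.3 152.1]
0.105 1 [388.4 157.1]
0.118 -1 [381.5 148.6]
0.118 1 [388.7 153.6]
0.13 -1 [381.7 145.3]
0.13 1 [388.9 150.2]
0.15 -1 [382.1 139.9]
0.15 1 [389.3 144.7]
[385 150]
```

View pics/g3.png

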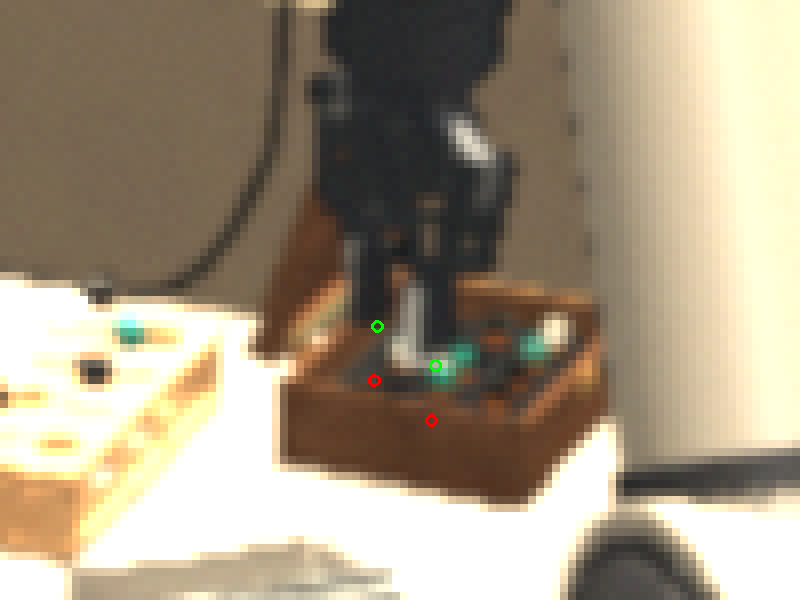

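In the enlarged view the tips end near the green marks at TCP height (crop (435,360)), about 25 mm short of the stated tip extent. That means they closed just above the block. I'll descend until they touch the bench to find the real tip height, then grasp.

```bash
python3 - <<'E'
from h import *
g=BC+ax(BY)@np.array([G,0])
command_gripper(.06,60)
r.move_straight(np.r_[g,.03],quat(BY),speed=.12); f0=F()
hit=r.move_straight(np.r_[g,-.012],speed=.02,max_force=4)
z=r.read_state()["eef_pos"][2];print(hit,z,f0,F())
if hit and z<.012:
    r.move_straight(np.r_[g,z+.005],speed=.03)
    command_gripper(.03,60); s=r.read_state(); print(s["grip_width"],s["eef_pos"],s["time_s"],F())
E
```

```text
True -0.004258059733262806 [-0.01  0.28 -0.18] [-0.6   0.54  4.9 ]
0.04246720466790769 [ 0.42540104 -0.31469014  0.00101939] 10.45 [-0.42  0.42  5.63]
```

```bash
python3 - <<'E'
from h import *
s=r.read_state();p=s["eef_pos"]
r.move_straight([p[0],p[1],.0035],speed=.03);
command_gripper(.056); r.move_straight([p[0],p[1],.0035],speed=.03)
command_gripper(.03,80); s=r.read_state(); print(s["grip_width"],s["eef_pos"],F())
r.move_straight(np.r_[p[:2],.12],speed=.15); print("lifted",r.read_state()["grip_width"],F())
r.reach(seat(-.075,-.012,.12),quat(SY)); print(r.read_state()["eef_pos"],seat(-.075,-.012,.12),r.read_state()["time_s"],F())
a,_,_=grab("scene");t,_,_=grab("top")
c1=cv2.resize(a[130:250,230:390],None,fx=5,fy=5)
cv2.imwrite("pics/h1.png",c1[:,:,::-1])
E
```

```text
0.04145966151157446 [ 0.4253874  -0.31473452  0.00402775] [-1.21  1.3   5.63]
lifted 0.041552842817334984 [ 0.43 -0.08 -3.57]
[0.45772586 0.00593584 0.1199312 ] [0.45749076 0.00644114 0.12      ] 14.1333 [-0.2  -0.07 -3.56]
```

View pics/h1.png

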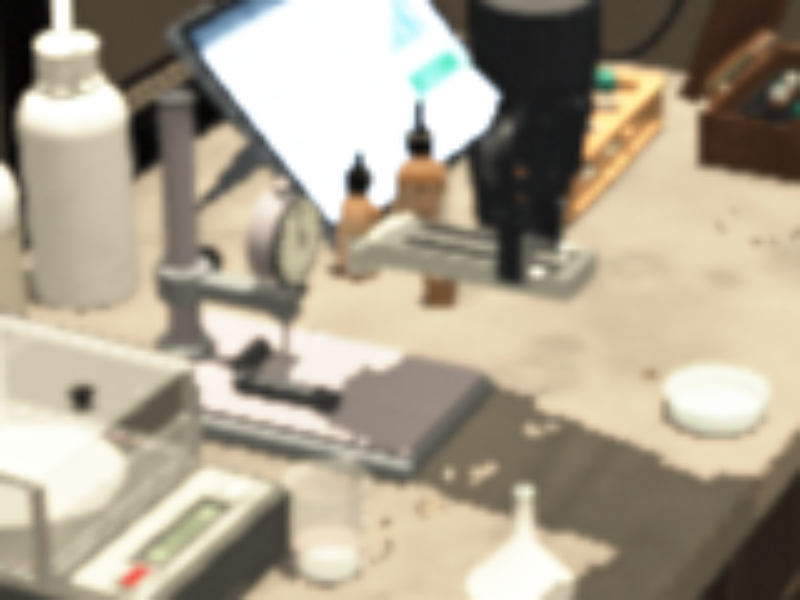

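The block is held level at crop (470,250), nose toward the stand, in front of the gauge. Next I lower it onto the table.

```bash
python3 - <<'E'
from h import *
p=seat(-.075,-.012,.05); r.move_straight(p,quat(SY),speed=.1); print(F())
hit=r.move_straight(seat(-.075,-.012,.018),speed=.015,max_force=2.5)
s=r.read_state();z=s["eef_pos"][2]; print(hit,z,F())
r.hold(.3)
# forward to just before the tip, same height, guarded
hit=r.move_straight(seat(-.035,-.012,z),speed=.04,max_force=6);s=r.read_state();print(hit,s["eef_pos"],F(),s["time_s"])
a,d,_=grab("scene");t,_,_=grab("top")
c1=cv2.resize(a[160:240,250:350],None,fx=5,fy=5);c2=cv2.resize(t[120:220,280:340],None,fx=4,fy=4)
cv2.imwrite("pics/h2.png",np.hstack([c1,c2])[:,:,::-1])
E
```

```text
[ 0.04  0.43 -3.37]
True 0.025535624644391283 [ 1.15 -0.02  2.52]
True [0.45722867 0.00653472 0.02522933] [-1.58  0.09  6.58] 17.525
```

View pics/h2.png

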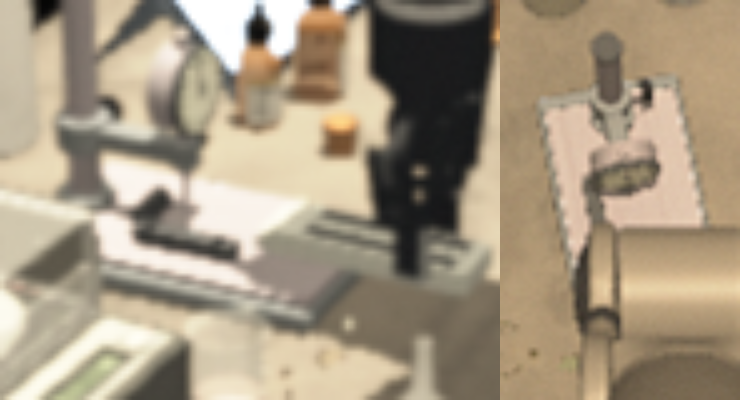

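The block is flat on the table with its nose at about crop (280,220), ahead of the tip. The downward load is about 10 N, so I'll servo it lighter and then slide.

```bash
cat >> h.py <<'E'
def lighten(nx,ny,z,target=-2.3,K=8000.):
    for _ in range(6):
        f=F()
        if abs(f[2]-target)<.5: break
        z+=np.clip((f[2]-target)/K,-.0006,.0006); r.move_straight(seat(nx,ny,z),quat(SY),speed=.02)
    return z,F()
E
python3 - <<'E'
from h import *
z,f=lighten(-.075,-.012,.0256); print(z,f,r.read_state()["eef_pos"],seat(-.075,-.012,z)); r.hold(.3)
for nx in(-.06,-.045,-.032):
    hit=r.move_straight(seat(nx,-.012,z),quat(SY),speed=.03,max_force=6); print(nx,hit,F())
    z,f=lighten(nx,-.012,z); print(z,f)
print(r.read_state()["time_s"])
E
```

```text
0.026728750000000003 [ 0.65 -0.2  -2.25] [0.45738214 0.00647623 0.02660375] [0.45749076 0.00644114 0.02672875]
-0.06 False [ 0.12  0.12 -3.21]
0.026641250000000002 [ 0.16 -0.05 -3.04]
-0.045 False [ 0.11  0.08 -3.11]
0.02655 [-0.01  0.05 -2.95]
-0.032 False [ 0.08 -0.01 -2.05]
0.02655 [-0.05 -0.02 -2.52]
22.9417
```

```bash
python3 - <<'E'
from h import *
z=.02655
hit=r.move_straight(seat(-.008,-.012,z),speed=.03,max_force=5); print(hit,r.read_state()["eef_pos"],F())
if not hit:
    hit=r.move_straight(seat(.010,-.012,z),speed=.01,max_force=4); p=r.read_state()["eef_pos"]
    L=ax(SY).T@(p[:2]-seat(0,0,0)[:2]); print(hit,p,"nest offset",L.round(4),F(),r.read_state()["time_s"])
a,d,_=grab("scene")
cv2.imwrite("pics/h3.png",cv2.resize(a[150:240,240:360],None,fx=6,fy=6)[:,:,::-1])
E
```

```text
True [0.51648649 0.00879226 0.02608088] [2.85 0.6  2.97]
```

View pics/h3.png

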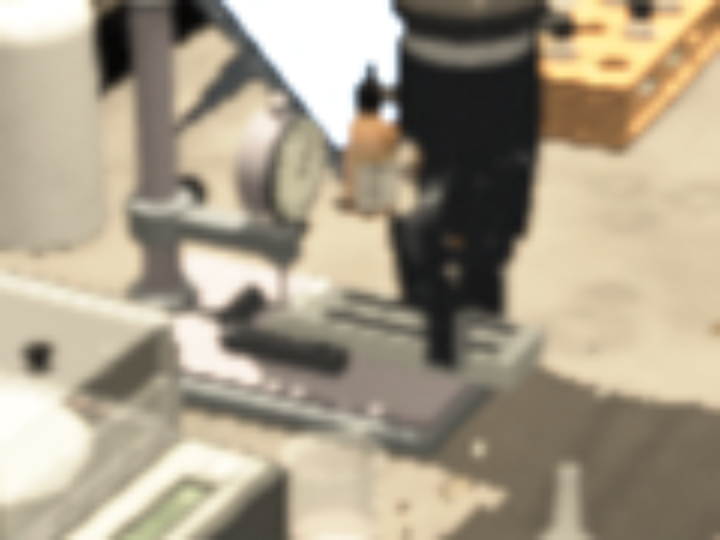

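It stopped with the nose about 16 mm short of the corner and Fz up. The front of the fingertips is now over the table edge, and the tips reach down to the block's underside, so they are rubbing the table. The block is stable on the table, so I'll regrip about 4 mm higher here.

```bash
python3 - <<'E'
from h import *
p=r.read_state()["eef_pos"]
command_gripper(.060); print("open",F())
r.move_straight([p[0],p[1],.031],quat(SY),speed=.03); print(F(),r.read_state()["eef_pos"])
command_gripper(.03,80); s=r.read_state(); print(s["grip_width"],s["eef_pos"],F(),s["time_s"])
L=ax(SY).T@(s["eef_pos"][:2]-seat(0,0,0)[:2]); print(L)
a,d,_=grab("scene"); cv2.imwrite("pics/h4.png",cv2.resize(a[150:240,240:360],None,fx=6,fy=6)[:,:,::-1])
E
```

```text
open [-0.13 -0.08  0.19]
[ 0.27 -0.02 -0.38] [0.51598402 0.0087621  0.03103803]
0.041269273943374075 [0.51594532 0.00880222 0.0315632 ] [-2.42  0.42  6.8 ] 24.9417
[-0.01649789 -0.0118846 ]
```

```bash
python3 - <<'E'
from h import *
nx,ny=-.0165,-.0119
z,f=lighten(nx,ny,.0312); z,f=lighten(nx,ny,z); print(z,f)
for nx in(-.012,-.008,-.004,0,.004,.008):
    hit=r.move_straight(seat(nx,ny,z),quat(SY),speed=.015,max_force=4); p=r.read_state()["eef_pos"]
    L=ax(SY).T@(p[:2]-seat(0,0,0)[:2]); f=F(); print(nx,hit,L.round(4),p[2].round(5),f)
    if f[0]<-2.5: break
    if abs(f[2]+2.3)>1.2: z,f=lighten(nx,ny,z); print("  z",z,f)
print(r.read_state()["time_s"])
E
```

```text
0.03206375 [ 0.27  0.38 -2.37]
-0.012 True [-0.0154 -0.0118] 0.0316 [2.45 0.29 4.  ]
  z 0.032663750000000005 [-2.99  0.27 -2.43]
-0.008 False [-0.007 -0.012] 0.03289 [ 1.25  0.13 -2.82]
-0.004 False [-0.0036 -0.012 ] 0.03272 [ 0.65  0.3  -3.  ]
0 True [-0.0015 -0.0118] 0.03187 [ 1.75 -0.16 -1.31]
0.004 True [-0.0012 -0.0117] 0.03162 [-0.51 -0.24  5.84]
  z 0.03454750000000001 [-10.83  -1.95  -1.81]
0.008 True [-0.0015 -0.0115] 0.0317 [-0.2  -0.91 -0.34]
  z 0.03627750000000001 [-20.23  -3.53  -0.81]
35.3583
```

```bash
cat >> h.py <<'E'
def pos():
    p=r.read_state()["eef_pos"]; return np.r_[ax(SY).T@(p[:2]-seat(0,0,0)[:2]),p[2]].round(5)
E
python3 - <<'E'
from h import *
print(pos(),F(),Ro.from_quat(r.read_state()["eef_rot"]).as_matrix()[:,2].round(4))
for nx,z in((.005,.0355),(.002,.0345)):
    r.move_straight(seat(nx,-.0115,z),quat(SY),speed=.02); print(nx,z,pos(),F())
a,d,_=grab("scene"); cv2.imwrite("pics/h5.png",cv2.resize(a[150:240,240:360],None,fx=6,fy=6)[:,:,::-1])
print(r.read_state()["grip_width"],r.read_state()["time_s"])
E
```

```text
[-0.00089 -0.01137  0.03334] [-20.45  -3.97  -0.12] [-2.050e-02  9.000e-04 -9.998e-01]
0.005 0.0355 [-0.00094 -0.01128  0.03346] [-12.86  -3.19  -1.61]
0.002 0.0345 [-0.00099 -0.01135  0.03339] [-7.27 -2.14 -2.68]
0.04129873410379377 36.425
```

View pics/h5.png

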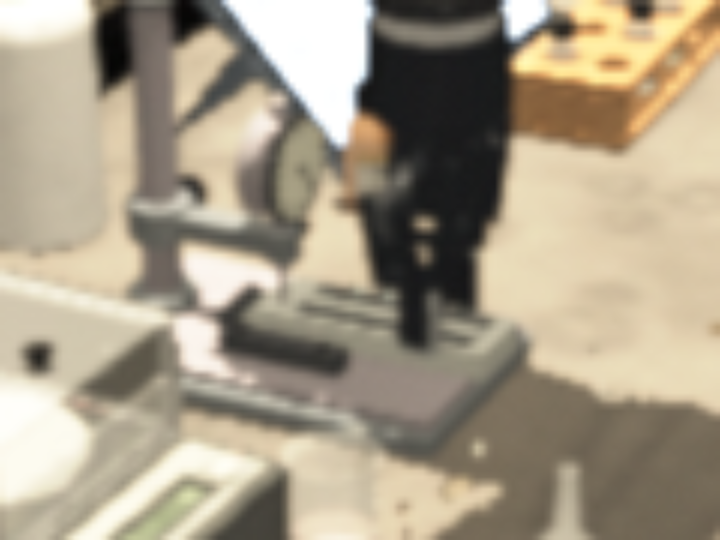

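The block is at the end stop, under the tip. I'll ease off in x, then slide left to the fence in small steps.

```bash
python3 - <<'E'
from h import *
r.move_straight(seat(-.001,-.0115,.0337),quat(SY),speed=.02); print(pos(),F())
for ny in np.arange(-.009,.0075,.002):
    r.move_straight(seat(-.001,ny,.0337),quat(SY),speed=.02,max_force=7); f=F(); print(ny.round(4),pos(),f)
    if f[1]<-4: break
print(r.read_state()["time_s"])
E
```

```text
[-0.00112 -0.01139  0.03357] [-1.08 -0.33 -3.39]
-0.009 [-0.001   -0.00883  0.03369] [-1.16  0.44 -3.66]
-0.007 [-0.001   -0.00692  0.03371] [-1.32  0.13 -3.09]
-0.005 [-0.00103 -0.00491  0.03368] [-1.58  0.24 -3.69]
-0.003 [-0.00104 -0.0029   0.03368] [-1.89  0.   -3.74]
-0.001 [-0.00101 -0.00091  0.03371] [-1.54  0.02 -3.46]
0.001 [-0.00104 -0.00026  0.03373] [-2.58 -7.01 -3.15]
39.1917
```

```bash
python3 - <<'E'
from h import *
ny=.0005
for z in np.arange(.0334,.0308,-.0003):
    r.move_straight(seat(-.001,ny,z),quat(SY),speed=.02); f=F(); print(z.round(4),pos(),f)
    if f[2]>-.5: break
s=r.read_state();print(s["time_s"],s["torque"].round(3))
E
```

```text
0.0334 [-0.00106 -0.00035  0.03343] [-2.23 -5.34 -3.26]
0.0331 [-0.00107 -0.00032  0.03318] [-3.05 -5.67 -1.93]
0.0328 [-0.00109 -0.00032  0.0329 ] [-3.23 -5.38 -2.5 ]
0.0325 [-0.00109 -0.0003   0.03263] [-3.35 -5.61 -1.49]
0.0322 [-0.00109 -0.00032  0.03237] [-3.3  -5.26 -1.71]
0.0319 [-0.00113 -0.00033  0.03208] [-3.75 -5.88 -1.86]
0.0316 [-0.00117 -0.00033  0.0318 ] [-4.01 -5.79 -1.57]
0.0313 [-0.00116 -0.00033  0.03168] [-4.45 -5.66  0.31]
42.2583 [-0.968  0.705 -0.259]
```

Forces now look right: end stop ≈4.4 N, fence ≈5.7 N, and the block is down at its flat height. I'll add a little more push in x, then check seating and squareness numerically, since I've used my picture views.

```bash
python3 - <<'E'
from h import *
r.move_straight(seat(0,.0005,.0314),quat(SY),speed=.02); print(pos(),F())
r.hold(.5); print(pos(),F(),r.read_state()["time_s"],r.read_state()["grip_width"])
s=r.read_state();R=Ro.from_quat(s["eef_rot"]).as_matrix();print("tool yaw",np.degrees(np.arctan2(R[1,0],R[0,0])).round(2),"tilt",R[:,2].round(4))
a,d,cm=grab("scene");P=cloud(cm,d);z0=np.load("scene0.npz")
L=(P[...,:2]-SO)@ax(SY);x,y,Z=L[...,0],L[...,1],P[...,2]
m=(d>0)&(Z>.030)&(Z<.046)&(x>-.12)&(x<0)&(abs(y)<.05)
pts=np.c_[x[m],y[m],Z[m]]
A=np.c_[pts[:,:2],np.ones(len(pts))]; k=np.abs(pts[:,2]-.038)<.004
c=np.linalg.lstsq(A[k],pts[k,2],rcond=None)[0]; print("top plane slopes",c.round(4),k.sum(),"z med",np.median(pts[k,2]).round(4))
# rectified edges at block-top height
xs=np.arange(-.115,.0,.001);ys=np.arange(-.04,.045,.0005)
g=cv2.cvtColor(rectify("scene",a,SO,SY,xs,ys,.038),cv2.COLOR_RGB2GRAY).astype(float)
E=[]
for i in range(len(xs)):
    gr=np.abs(np.gradient(cv2.GaussianBlur(g[i:i+1],(7,1),0)[0])); j=np.where((ys>.012)&(ys<.036))[0]; E.append(ys[j[np.argmax(gr[j])]])
E=np.array(E)
for sl in((xs<-.085)|((xs>-.055)&(xs<-.036)),(xs>-.034)&(xs<-.004)): 
    q=np.polyfit(xs[sl],E[sl],1); print("edge slope/off",q.round(4),"resid",np.std(E[sl]-np.polyval(q,xs[sl])).round(4))
# bystanders: image change away from the robot
z0d=z0["im"].astype(int); 
for n,(X,Y) in dict(cork=(.62,-.15)).items(): pass
E
```

```text
[-0.00114 -0.00033  0.03164] [-7.09 -6.2   2.28]
[-0.00113 -0.00034  0.03166] [-7.35 -6.33  1.73] 43.275 0.041163125346764556
tool yaw 2.19 tilt [-0.0023 -0.0011 -1.    ]
top plane slopes [-0.0059  0.0041  0.0371] 213 z med 0.0374
edge slope/off [-0.0188  0.0204] resid 0.0063
edge slope/off [-0.0275  0.0328] resid 0.0012
```

```bash
python3 - <<'E'
from h import *
def cross(n,im,rng,xs,z,thr,sgn,o=SO):
    ys=np.arange(*rng,.0005); g=cv2.cvtColor(rectify(n,im,o,SY,xs,ys,z),cv2.COLOR_RGB2GRAY).astype(float)
    g=cv2.GaussianBlur(g,(5,1),0); out=[]
    for row in g:
        d=sgn*np.diff(row); w=np.clip(d,0,None)**2; out.append((w*(ys[:-1]+ys[1:])/2).sum()/(w.sum()+1e-9))
    out=np.array(out)
    q=np.polyfit(xs,out,1)
    for _ in range(3):
        e=np.abs(out-np.polyval(q,xs)); k=e<max(2*np.median(e),.0005); q=np.polyfit(xs[k],out[k],1)
    return q.round(4),np.std(out[k]-np.polyval(q,xs[k])).round(5)
t=np.load("top0.npz")["im"];s=np.load("scene0.npz")["im"]
xs=np.arange(-.09,.09,.001)
print("top  y-",cross("top",t,(-.070,-.050),xs,.022,0,1)," y+",cross("top",t,(.050,.072),xs,.022,0,-1))
print("scene y+",cross("scene",s,(.052,.074),np.arange(-.09,.03,.001),.022,0,-1)," y-",cross("scene",s,(-.068,-.045),np.arange(-.09,0,.001),.022,0,1))
a,_,_=grab("scene")
# block's right (-y) top edge now, tail part and nose part; block bright vs table, try both signs
for sg in(1,-1): print("block y- edge",sg,cross("scene",a,(-.028,-.008),np.arange(-.05,-.005,.001),.038,0,sg),cross("scene",a,(-.028,-.008),np.r_[np.arange(-.105,-.085,.001),np.arange(-.05,-.005,.001)],.038,0,sg))
print(F())
E
```

```text
top  y- (array([-0.0008, -0.0611]), np.float64(0.00107))  y+ (array([-0.0034,  0.0579]), np.float64(0.00128))
scene y+ (array([0.0044, 0.0615]), np.float64(0.00076))  y- (array([ 0.0052, -0.0584]), np.float64(0.00021))
block y- edge 1 (array([-0.4037, -0.0302]), np.float64(0.00083)) (array([ 0.0549, -0.0204]), np.float64(0.00332))
block y- edge -1 (array([ 0.0841, -0.0124]), np.float64(0.0031)) (array([ 0.0456, -0.0129]), np.float64(0.00228))
[-7.23 -6.21  2.28]
```

The stand's yaw is confirmed at 2.2° ± 0.3° from four table edges, but the block-edge fit was inconclusive. I'll use a small touch test instead: rotate the tool by ±0.01 rad and see where the fence force changes slope.

```bash
python3 - <<'E'
from h import *
for dl in(0,-.01,-.02,-.01,0,.01,.015,.01,0):
    r.move_straight(seat(0,.0005,.0315),quat(SY+dl),speed=.02); f=F(); s=r.read_state();R=Ro.from_quat(s["eef_rot"]).as_matrix()
    print(dl,f,"yaw err",round(float(np.arctan2(R[1,0],R[0,0])-SY),4),"Mz",s["torque"][2].round(3),pos())
    if f[1]<-14: break
print(r.read_state()["time_s"])
E
```

```text
0 [-7.11 -6.38  1.48] yaw err -0.0002 Mz -0.266 [-0.00113 -0.00033  0.03166]
-0.01 [-6.77 -4.93  1.49] yaw err -0.0095 Mz 0.032 [-1.190e-03 -9.000e-05  3.166e-02]
-0.02 [-6.91 -3.81  2.12] yaw err -0.0193 Mz 0.127 [-0.00133  0.0002   0.03164]
-0.01 [-7.16 -4.46  1.85] yaw err -0.0101 Mz -0.193 [-1.230e-03 -1.000e-05  3.165e-02]
0 [-6.91 -6.05  1.54] yaw err -0.0005 Mz -0.311 [-0.00116 -0.00027  0.03165]
0.01 [-7.22 -7.58  1.31] yaw err 0.0091 Mz -0.547 [-0.00106 -0.00053  0.03165]
0.015 [-7.18 -7.85  1.07] yaw err 0.0132 Mz -0.767 [-0.00113 -0.00057  0.03163]
0.01 [-6.73 -7.5   0.99] yaw err 0.0091 Mz -0.559 [-0.00109 -0.00056  0.03165]
0 [-6.58 -6.5   1.32] yaw err 0.0001 Mz -0.115 [-0.00112 -0.00038  0.03165]
46.9583
```

The fence moment rises with positive yaw, and its lever moves from the fence's rear end to the nose between 0 and +0.015 rad. The block is therefore flush near +0.005. I'll set that yaw, lighten slightly, verify and hand in.

```bash
python3 - <<'E'
from h import *
r.move_straight(seat(0,.0005,.0316),quat(SY+.005),speed=.02); r.hold(.5)
f=F();s=r.read_state();print(f,pos(),s["grip_width"],s["torque"].round(2),s["time_s"])
# bystanders: compare regions visible both times, top view
t=np.load("top0.npz")["im"].astype(int);a,_,_=grab("top")
for n,(u,v) in dict(cork=(362,166),drop1=(363,145),drop3=(380,145),beaker=(272,208),tape=(248,229),petri=(356,232),tin=(198,218),funnel=(286,237)).items():
    print(n,np.abs(t-a)[v-7:v+8,u-7:u+8].mean().round(1),end="; ")
if -12<f[0]<-3 and -12<f[1]<-3: r.finish_job(); print("finished")
E
```

```text
[-6.77 -7.39 -0.08] [-0.00111 -0.00046  0.03167] 0.04095978229000983 [-1.23  1.05 -0.33] 47.8417
cork 7.4; drop1 6.6; drop3 6.2; beaker 7.7; tape 52.3; petri 81.8; tin 4.2; funnel 58.1; the job is handed in; nothing more can be done
finished
```

I slid the block under the gauge tip into the corner and handed the job in at 47.8 s of the 72 s allowed. The gripper is still holding it against both stops.

**Last readings**
- **Stop forces:** the wrist pushes with about 6.8 N toward the end stop and 7.4 N toward the side fence. The load on the table is only a few newtons.
- **Position:** the nose corner is about 1 mm from my camera estimate of the nest corner, and both stops stopped the block there. Its top surface measured flat within 0.01 rad.
- **Squareness:** a small twist test put the block flush with the fence to within about 0.01 rad.

**Problems and weak checks**
- **First grasp:** it missed because the fingertips stand about 25 mm higher than stated when part-open. I found the real height by touching the bench.
- **Regrip:** I regripped once on the bench and once on the table. The second was after vertical force stopped the first slide.
- **End-stop force:** it rose briefly to about 20 N while I was adjusting height, still below the 25 N and 40 N limits.
- **Block edge in the camera image:** this fit was inconclusive, so squareness rests on the twist test alone.
- **Gauge tip rise:** I did not read it as a number. I infer it from the block's flat, seated position.
- **Other things on the bench:** cork, both dropper bottles, beaker and tin look unchanged from above. The tape, petri dish and funnel spots differ, probably because the arm or its shadow covers them. I did not confirm that, though the gripper never went near them.

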